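Load the glaze shaker and start it

TASK

Put every glaze bottle on the table upright into the shaker's divided carrier, one bottle to a cell, standing on the cell floor. When all of them are in, start the shaker from its control box: press the blue key, then the yellow key twice, then the green key, one at a time, each press fully down and let right up again before the next. Leave the red stop key alone, press no key before the carrier is loaded, and do not disturb the dish, the cup or the brush.

Things in the scene. Friction and masses are not known exactly. Their poses are not given: they have to be found in the camera images.
- shaker: glaze shaker, fixed: a grey base 150 x 214 x 44 mm carrying a white open-topped carrier 132 x 196 mm divided into 2 (along x) x 3 (along y) square cells, each 60 mm wide inside; outer walls and dividers are 4 mm thick and all equally high, 44 mm above the cell floors, their tops 92 mm above the table. Origin under the centre of the base, on the table; z up.
- cell0 (a point): centre of the floor of one cell of the carrier, 48 mm above the table; axes as the shaker's
- cell1 (a point): centre of the floor of one cell of the carrier, 48 mm above the table; axes as the shaker's
- cell2 (a point): centre of the floor of one cell of the carrier, 48 mm above the table; axes as the shaker's
- cell3 (a point): centre of the floor of one cell of the carrier, 48 mm above the table; axes as the shaker's
- cell4 (a point): centre of the floor of one cell of the carrier, 48 mm above the table; axes as the shaker's
- cell5 (a point): centre of the floor of one cell of the carrier, 48 mm above the table; axes as the shaker's
- bottle0_mid (a point): glaze bottle with a blue body (46 mm across, sides 36 mm high, then a shoulder sloping in to 43 mm) and a black upright cylindrical cap (28 mm across, from 43 mm to 72 mm above its foot). 72 mm tall, 60 to 130 g. This point is on its axis, half-way up (36 mm above its foot); z points to the cap. None if this bottle is absent.
- bottle1_mid (a point): glaze bottle with a yellow body (46 mm across, sides 36 mm high, then a shoulder sloping in to 43 mm) and a black upright cylindrical cap (28 mm across, from 43 mm to 72 mm above its foot). 72 mm tall, 60 to 130 g. This point is on its axis, half-way up (36 mm above its foot); z points to the cap. None if this bottle is absent.
- bottle2_mid (a point): glaze bottle with a green body (46 mm across, sides 36 mm high, then a shoulder sloping in to 43 mm) and a black upright cylindrical cap (28 mm across, from 43 mm to 72 mm above its foot). 72 mm tall, 60 to 130 g. This point is on its axis, half-way up (36 mm above its foot); z points to the cap. None if this bottle is absent.
- bottle3_mid (a point): glaze bottle with a terracotta brown body (46 mm across, sides 36 mm high, then a shoulder sloping in to 43 mm) and a black upright cylindrical cap (28 mm across, from 43 mm to 72 mm above its foot). 72 mm tall, 60 to 130 g. This point is on its axis, half-way up (36 mm above its foot); z points to the cap. None if this bottle is absent.
- bottle4_mid (a point): glaze bottle with a red body (46 mm across, sides 36 mm high, then a shoulder sloping in to 43 mm) and a black upright cylindrical cap (28 mm across, from 43 mm to 72 mm above its foot). 72 mm tall, 60 to 130 g. This point is on its axis, half-way up (36 mm above its foot); z points to the cap. None if this bottle is absent.
- bottle5_mid (a point): glaze bottle with a white body (46 mm across, sides 36 mm high, then a shoulder sloping in to 43 mm) and a black upright cylindrical cap (28 mm across, from 43 mm to 72 mm above its foot). 72 mm tall, 60 to 130 g. This point is on its axis, half-way up (36 mm above its foot); z points to the cap. None if this bottle is absent.
- key_blue (a joint): blue spring key, 28 mm across, one of four set in a square 64 mm apart on a fixed grey control box 150 x 150 x 30 mm (wakes the shaker): 0 when up, 0.006 m when fully down, pressed straight down; about 5 N hold it fully down and it springs back up when let go
- key_blue_top (a point): centre of the top face of the blue key; moves down with it
- key_yellow (a joint): yellow spring key, 28 mm across, one of four set in a square 64 mm apart on a fixed grey control box 150 x 150 x 30 mm (each press adds a minute): 0 when up, 0.006 m when fully down, pressed straight down; about 5 N hold it fully down and it springs back up when let go
- key_yellow_top (a point): centre of the top face of the yellow key; moves down with it
- key_green (a joint): green spring key, 28 mm across, one of four set in a square 64 mm apart on a fixed grey control box 150 x 150 x 30 mm (starts it): 0 when up, 0.006 m when fully down, pressed straight down; about 5 N hold it fully down and it springs back up when let go
- key_green_top (a point): centre of the top face of the green key; moves down with it
- key_red (a joint): red spring key, 28 mm across, one of four set in a square 64 mm apart on a fixed grey control box 150 x 150 x 30 mm (STOP: leave it alone): 0 when up, 0.006 m when fully down, pressed straight down; about 5 N hold it fully down and it springs back up when let go
- key_red_top (a point): centre of the top face of the red key; moves down with it
- dish: bystander: white ceramic dish with blue glaze, 90 mm across, 26 mm high; origin under its centre
- cup: bystander: white ceramic cup, 60 mm across, 50 mm high; origin under its centre
- brush: bystander: paint brush with a blue handle, 190 mm long, lying on the table; its x axis runs along it
There are look-alikes about, which are no part of the job. There is more than one size of the part that bears bottle4_mid; the job needs the middle-sized.

How it is judged:
On the way, in this order (a step that is already met when the one before it is completed fails the run):
1. every bottle present stands in a cell of the shaker's carrier, released (x of bottle0_mid in the frame of shaker between -0.064 and 0.064 m and y of bottle0_mid in the frame of shaker between -0.096 and 0.096 m and z of each of bottle0_mid, bottle1_mid, bottle2_mid, bottle3_mid, bottle4_mid, bottle5_mid in the frame of shaker below 0.093 m and angle between each of bottle0_mid, bottle1_mid, bottle2_mid, bottle3_mid, bottle4_mid, bottle5_mid's own z axis and vertical below 0.3 rad and contact force between the fingers and bottle0 below 0.3 N and x of bottle1_mid in the frame of shaker between -0.064 and 0.064 m and y of bottle1_mid in the frame of shaker between -0.096 and 0.096 m and contact force between the fingers and bottle1 below 0.3 N and x of bottle2_mid in the frame of shaker between -0.064 and 0.064 m and y of bottle2_mid in the frame of shaker between -0.096 and 0.096 m and contact force between the fingers and bottle2 below 0.3 N and x of bottle3_mid in the frame of shaker between -0.064 and 0.064 m and y of bottle3_mid in the frame of shaker between -0.096 and 0.096 m and contact force between the fingers and bottle3 below 0.3 N and x of bottle4_mid in the frame of shaker between -0.064 and 0.064 m and y of bottle4_mid in the frame of shaker between -0.096 and 0.096 m and contact force between the fingers and bottle4 below 0.3 N and x of bottle5_mid in the frame of shaker between -0.064 and 0.064 m and y of bottle5_mid in the frame of shaker between -0.096 and 0.096 m and contact force between the fingers and bottle5 below 0.3 N), for 0.2 s.
2. the blue key is pressed down (value of joint key_blue above 0.004 m), for 0.05 s.
3. the blue key has come up again (value of joint key_blue below 0.002 m), for 0.05 s.
4. the yellow key is pressed down (value of joint key_yellow above 0.004 m), for 0.05 s.
5. the yellow key has come up again (value of joint key_yellow below 0.002 m), for 0.05 s.
6. the yellow key is pressed down a second time (value of joint key_yellow above 0.004 m), for 0.05 s.
7. the yellow key has come up again (value of joint key_yellow below 0.002 m), for 0.05 s.
8. the green key is pressed down (value of joint key_green above 0.004 m), for 0.05 s.
9. the green key has come up again (value of joint key_green below 0.002 m), for 0.05 s.
At the end, for the whole second after the job is handed in: Every bottle present stands cap up (within 0.3 rad of vertical) on the floor of its own cell (its middle under 93 mm above the shaker's foot; 84 mm when seated); all keys are up (less than 2 mm down) (x of bottle0_mid in the frame of shaker between -0.064 and 0.064 m and y of bottle0_mid in the frame of shaker between -0.096 and 0.096 m and z of each of bottle0_mid, bottle1_mid, bottle2_mid, bottle3_mid, bottle4_mid, bottle5_mid in the frame of shaker below 0.093 m and angle between each of bottle0_mid, bottle1_mid, bottle2_mid, bottle3_mid, bottle4_mid, bottle5_mid's own z axis and vertical below 0.3 rad and x of bottle1_mid in the frame of shaker between -0.064 and 0.064 m and y of bottle1_mid in the frame of shaker between -0.096 and 0.096 m and x of bottle2_mid in the frame of shaker between -0.064 and 0.064 m and y of bottle2_mid in the frame of shaker between -0.096 and 0.096 m and x of bottle3_mid in the frame of shaker between -0.064 and 0.064 m and y of bottle3_mid in the frame of shaker between -0.096 and 0.096 m and x of bottle4_mid in the frame of shaker between -0.064 and 0.064 m and y of bottle4_mid in the frame of shaker between -0.096 and 0.096 m and x of bottle5_mid in the frame of shaker between -0.064 and 0.064 m and y of bottle5_mid in the frame of shaker between -0.096 and 0.096 m and value of joint each of key_blue, key_yellow, key_green, key_red below 0.002 m); the robot touches nothing.
It fails at once if the dish, the cup or the brush moved more than 40 mm (distance of any of dish, cup, brush from where it was at the start of the episode above 0.04 m).
It fails at once if the red stop key was pressed (value of joint key_red above 0.003 m).
It fails at once if two keys were down together (value of joint each of key_blue, key_yellow above 0.003 m or value of joint each of key_blue, key_green above 0.003 m or value of joint each of key_blue, key_red above 0.003 m or value of joint each of key_yellow, key_green above 0.003 m or value of joint each of key_yellow, key_red above 0.003 m or value of joint each of key_green, key_red above 0.003 m).
It fails at once if a key was pressed while a bottle was still outside the carrier (value of joint any of key_blue, key_yellow, key_green, key_red above 0.003 m and (not (x of bottle0_mid in the frame of shaker between -0.064 and 0.064 m and y of bottle0_mid in the frame of shaker between -0.096 and 0.096 m) or not (x of bottle1_mid in the frame of shaker between -0.064 and 0.064 m and y of bottle1_mid in the frame of shaker between -0.096 and 0.096 m) or not (x of bottle2_mid in the frame of shaker between -0.064 and 0.064 m and y of bottle2_mid in the frame of shaker between -0.096 and 0.096 m) or not (x of bottle3_mid in the frame of shaker between -0.064 and 0.064 m and y of bottle3_mid in the frame of shaker between -0.096 and 0.096 m) or not (x of bottle4_mid in the frame of shaker between -0.064 and 0.064 m and y of bottle4_mid in the frame of shaker between -0.096 and 0.096 m) or not (x of bottle5_mid in the frame of shaker between -0.064 and 0.064 m and y of bottle5_mid in the frame of shaker between -0.096 and 0.096 m))).
Of bottle0, bottle1, bottle2, bottle3, bottle4, bottle5 only 4 to 6 are there at a start; the rules pass over those that are not, and their reading is None.
At some moment in a run one of bottle0, bottle1, bottle2, bottle3, bottle4, bottle5 may be knocked a few centimetres aside while the robot is not near it.
It also fails if it takes over 210 s, if anything falls off the work surface, if the arm or the gripper's body presses on something with over 40 N, if the wrist force passes 120 N, or if a joint passes its speed limit or range.

ROBOT

A 7-joint arm with a two-finger parallel gripper is mounted at the origin on the work surface. World frame = base frame: x ahead of the robot, y to its left, z up, the work surface at z = 0. Lengths are in m, angles in rad, forces in N, time in s.
With the tool pointing down it reaches from about 0.4 to 0.85 m from the base axis. Payload 10.4 kg.
Tool frame: the origin (TCP) lies on the front face of the gripper's body, between the roots of the fingers; the fingertips stand 73 mm ahead of it and the grasp point (between the pads) lies 54 mm ahead of it; z points along the fingers, y is the line along which they close (so a half turn about z gives the same grasp; the last joint's range is limited). The gripper opens to 85 mm and grips with 20 to 120 N. Pads are 22 mm wide; open, the fingers measure 114 mm over their backs; the gripper's body (76 mm by 85 mm) begins 54 mm behind the grasp point. The pads swing forward as they close: fully open they stand 13 mm farther back than shut.
Start: joints at [1.185, 0.332, -0.065, 1.46, 0.022, 1.35, -0.088], TCP at [0.222, -0.584, 0.304] pointing down, gripper open.
Joint ranges: [-2.6, 2.6], [-0.5, 2.12], [-1.47, 1.34], [0.16, 2.42], [-1.27, 4.41], [0.06, 2.06], [-2.6, 2.6]. Speed limits (rad/s): [2.22, 2.22, 2.79, 2.79, 3.14, 3.14, 3.14].

INTERFACE

Orientations are given as a unit quaternion [x, y, z, w].
In Python, from workcell import manip gives the robot as it stands.
- The arm moves only by the shell command python3 -m jog 'ROWS' [FORCE]. ROWS is JSON, a list of rows, each an object with "grip": the gripper command: -1 is fully open, 1 is shut, values between are in proportion; "slide": the shift along the tool's x, y, z in cm, a list of three; "yaw": the turn about the tool's z in rad. A call has 1 to 8 rows; each row shifts and turns the commanded pose from where the row before left it, along the tool's axes as they then stand; what a row does not reach is not made up. A row lasts 1/10 s, in which the tool goes at most 50 mm and 8.59 degrees, less where a joint would pass 70% of its speed; a pose out of reach is approached as far as the arm can. A call with a gripper value outside its range is refused whole. The fingers move at their own pace and stop on an object; FORCE is the grip in N (left out, the last holds). Time passes only in rows, so rows that do not move let the fingers close. It gives the time, the measured TCP pose, the force, the opening and the grip force at its end, in the units of the state.
- manip.get_obs(): the state, without advancing time (a new reading comes with each control period).
- manip.camera(name): name is "scene" or "top" or "wrist"; returns the picture (420x560x3 uint8, blue, green, red); there is no depth.
- manip.calibration(name): a dict with "vfov" (degrees; the focal length in pixels is half the picture's height over the tangent of half this angle, whatever the lens; pixels are square), "cx", "cy" (the principal point, pixels), "camera_from_world" (4x4, takes a point from world to camera coordinates). Camera axes: x right, y down, z forward; pixel columns grow to the right and rows downward; lengths in m; the calibration is good to about 2 mm. A picture is of the moment at which its call begins: read the wrist's pose just before it. calibration takes no time and is no camera call; for the wrist camera it gives the pose at the moment of the call.
- manip.hand_in(): hands the job in; it is judged then, once.
Trained networks look in the newest picture that a camera, given by its name, has taken for a name from the list of things; names that differ only in an ending like _2 or _b are one class to them, and where a whole thing is asked for, a point or a joint stands for the part that bears it (a point fixed in the world has none). Each returns a list of dicts, best first, with "conf" (0 to 1); they miss things now and then, are a little off and sometimes report something else, mostly with a low value. They report only what shows in the picture. A call takes as long as a camera call. They do not tell look-alikes from the thing itself.
- manip.masks_of(thing, camera): "region" (420x560 bool, what is visible of it) and "centre" ([column, row] in pixels, amid what is visible of it).
The state is a dict: "clock": time; "joint_pos": joint angles; "joint_velocities": joint speeds; "tau": joint torques, N m; "position": TCP position; "ee_rot": TCP orientation; "ft_force": force on the tool from outside, world axes, zero at the start; "torque": the same for the moment, N m; "grip_width": opening from 0.0 (shut) to 1.0 (fully open); "grasp_force": force on a finger pad.
Only numpy, scipy, OpenCV 4.12 (cv2) and the standard library are available. Lean on these libraries where they do the work, as an engineer would, in place of code of your own. Each camera call takes 0.05 s, during which the arm holds its last target. There are 200 camera calls.

## Working session

There is one attempt and no reset: what is moved stays moved. The work goes in short steps, Python scripts to look and compute and a shell command to move; the robot and the scene stay as the last step left them, time stands still between calls to the robot, and variables do not carry over. Pictures are saved under pics/ and viewed, at most 14 in all, crops included, and the job is handed in when it is done.

```bash
mkdir -p pics; ls
python3 - <<'E'
from workcell import manip
import cv2,numpy as np
o=manip.get_obs();print(o)
for c in ['scene','top']:
    im=manip.camera(c);cv2.imwrite(f'pics/{c}0.png',im);k=manip.calibration(c);print(c,k)
print(manip.calibration('wrist'))
E
```

```text
pics
{'clock': 0.0, 'joint_pos': array([ 1.18538182,  0.33286397, -0.06467515,  1.4609656 ,  0.02158295,
        1.34991076, -0.08846   ]), 'joint_velocities': array([-0.00148463, -0.00087278,  0.00012413,  0.00093646,  0.00057277,
       -0.00078844,  0.00028199]), 'tau': array([-4.03998893e-04, -6.25440574e+01,  4.94996295e-02, -3.91604590e+01,
        1.63286930e-02,  9.83635458e-03, -2.55812199e-05]), 'position': array([ 0.22170514, -0.58405111,  0.30310914]), 'ee_rot': array([ 9.83587429e-01,  1.80430710e-01, -1.60766470e-04, -7.08513700e-04]), 'ft_force': array([ 0.26912283, -0.71410602,  0.17949488]), 'torque': array([ 0.01037578, -0.02061645,  0.02132694]), 'grasp_force': 0.0, 'grip_width': 1.0007028883593927}
scene {'vfov': 56.8405958805913, 'cx': 279.9035446743239, 'cy': 213.26101863265504, 'camera_from_world': array([[ 0.23561303,  0.97180234,  0.00931172, -0.16085001],
       [ 0.74563071, -0.17461595, -0.64307395, -0.39892476],
       [-0.6233148 ,  0.15845971, -0.76574747,  1.37452217],
       [ 0.        ,  0.        ,  0.        ,  1.        ]])}
top {'vfov': 44.35600
[... 166 characters left out ...]
,
       [-9.79683150e-01,  1.54164289e-02, -1.99958143e-01,
         5.97544245e-01],
       [ 1.99964679e-01, -1.13206794e-03, -9.79802452e-01,
         1.32624388e+00],
       [ 0.00000000e+00,  0.00000000e+00,  0.00000000e+00,
         1.00000000e+00]])}
{'vfov': 60.24729759481003, 'cx': 283.3712018355164, 'cy': 214.40637668873399, 'camera_from_world': array([[ 3.54323670e-01, -9.35122363e-01, -9.49728630e-04,
        -6.24517346e-01],
       [-8.94644931e-01, -3.39281746e-01,  2.90685989e-01,
        -3.67592733e-02],
       [-2.72149195e-01, -1.02147257e-01, -9.56818036e-01,
         3.78014428e-01],
       [ 0.00000000e+00,  0.00000000e+00,  0.00000000e+00,
         1.00000000e+00]])}
```

View pics/top0.png

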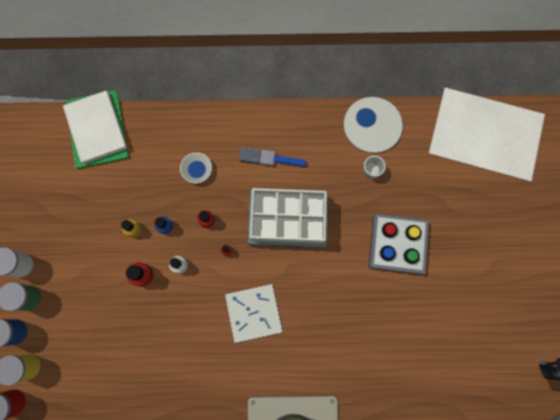

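View pics/scene0.png

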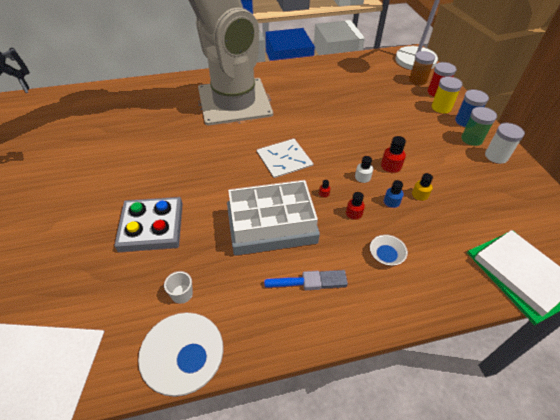

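The top view shows four medium bottles: yellow (131,228), blue (164,226), red (206,219) and white (179,265). The red look-alikes are a small one at (227,251) and a large one at (139,274), so the middle-sized red is (206,219). There are also storage jars at the left edge, and a big plate (373,124) that could be mistaken for the dish, the bowl at (196,168). No medium green or brown bottle shows. The carrier is at (288,216) and the keys at (400,243).

```bash
cat > h.py <<'E'
from workcell import manip
import cv2,numpy as np
from scipy.optimize import least_squares
def proj(c,P):
    k=c; T=k['camera_from_world']; P=np.atleast_2d(P)@T[:3,:3].T+T[:3,3]
    f=210/np.tan(np.radians(k['vfov'])/2)
    return P[:,:2]/P[:,2:]*f+[k['cx'],k['cy']]
def ray_z(c,uv,z):
    T=c['camera_from_world'];R=T[:3,:3];f=210/np.tan(np.radians(c['vfov'])/2)
    d=R.T@np.array([(uv[0]-c['cx'])/f,(uv[1]-c['cy'])/f,1]);o=-R.T@T[:3,3]
    return (o+d*(z-o[2])/d[2])[:2]
a=np.linspace(0,2*np.pi,32,endpoint=False)
BOT=np.vstack([np.c_[r*np.cos(a),r*np.sin(a),0*a+z] for r,z in [(.023,0),(.023,.036),(.014,.043),(.014,.072)]])
def hull_c(c,P):
    h=cv2.convexHull(proj(c,P).astype(np.float32)); m=cv2.moments(h)
    return np.array([m['m10'],m['m01']])/m['m00'], m['m00']
def hull_of(region):
    p=cv2.findNonZero(region.astype(np.uint8)); h=cv2.convexHull(p);m=cv2.moments(h)
    return np.array([m['m10'],m['m01']])/m['m00'], region.sum()
def fit(obs,P,x0,z=0):  # obs: list of (cal,centroid)
    r=lambda x: np.concatenate([hull_c(c,P+[x[0],x[1],z])[0]-u for c,u in obs])
    s=least_squares(r,x0); return s.x,s.fun
E
python3 - <<'E'
from h import *
K={c:manip.calibration(c) for c in('top','scene')}
names=['bottle%d_mid'%i for i in range(6)]+['key_blue','key_yellow','key_green','key_red']
for n in names:
    if n!='bottle0_mid' and n.startswith('bottle'): pass
    for c in K:
        for d in manip.masks_of(n,c)[:3]:
            u,A=hull_of(d['region']); 
            print(n,c,round(d['conf'],2),u.round(1),A,'xy z36:',ray_z(K[c],u,.036).round(3))
E
```

```text
bottle0_mid top 0.77 [162.6 224.7] 225 xy z36: [0.569 0.344]
bottle0_mid scene 0.78 [393.8 194.2] 377 xy z36: [0.577 0.34 ]
bottle1_mid top 0.66 [130.1 227.7] 309 xy z36: [0.562 0.432]
bottle1_mid scene 0.69 [422.4 187.7] 389 xy z36: [0.572 0.426]
bottle1_mid scene 0.55 [270.7 217.6] 5448 xy z36: [0.581 0.   ]
bottle2_mid top 0.7 [267.5 157.1] 762 xy z36: [0.756 0.055]
bottle2_mid top 0.25 [287.  218.2] 4392 xy z36: [0.581 0.004]
bottle4_mid top 0.82 [139.  274.2] 545 xy z36: [0.435 0.403]
bottle4_mid top 0.79 [205.5 218.3] 270 xy z36: [0.585 0.227]
bottle4_mid scene 0.78 [393.6 155.1] 693 xy z36: [0.431 0.405]
bottle4_mid scene 0.77 [354.6 206.3] 409 xy z36: [0.594 0.222]
bottle4_mid scene 0.67 [324.1 188.9] 163 xy z36: [0.516 0.163]
bottle5_mid top 0.76 [177.5 263.5] 230 xy z36: [0.462 0.301]
bottle5_mid top 0.5 [411.5 255.5] 84 xy z36: [ 0.474 -0.329]
bottle5_mid scene 0.86 [364.2 169.1] 373 xy z36: [0.468 0.298]
bottle5_mid scene 0.16 [161. 205.] 71 xy z36: [ 0.475 -0.268]
key_blue top 0.45 [387.6 252. ] 75 xy z36: [ 0.484 -0.265]
key_blue scene 0.55 [160.9 205.4] 94 xy z36: [ 0.476 -0.268]
key_yellow top 0.5 [287.1 218. ] 4475 xy z36: [0.582 0.004]
key_yellow top 0.4 [413.7 231.4] 81 xy z36: [ 0.539 -0.339]
key_yellow scene 0.57 [310.7 280.1] 1042 xy z36: [0.778 0.048]
key_green top 0.59 [411.6 255.5] 88 xy z36: [ 0.474 -0.329]
key_green top 0.41 [287.2 218.1] 4393 xy z36: [0.582 0.004]
key_red top 0.4 [390.  228.4] 105 xy z36: [ 0.549 -0.275]
key_red scene 0.44 [158.5 224.7] 101 xy z36: [ 0.539 -0.277]
```

```bash
python3 -c "
import cv2;a=cv2.imread('pics/top0.png');cv2.imwrite('pics/topc.png',cv2.resize(a[180:300,100:440],None,fx=2.35,fy=2.35,interpolation=2))"
```

```text
(no output)
```

View pics/topc.png

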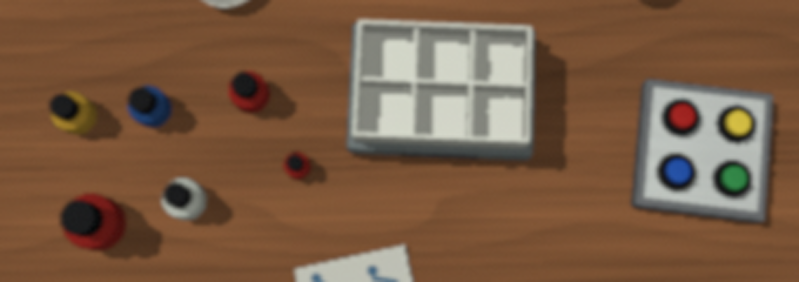

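The crop shows the mid-sized red at about (206,219), the same size as the blue, yellow and white bottles. The small and large reds are clearly different. The carrier rim corners, in crop pixels, are (358,20), (534,27), (530,143) and (350,137).

Run:
```python
from h import *
K={c:manip.calibration(c) for c in('top','scene')}
B={'blue':((162.6,224.7),(393.8,194.2),225,377),'yel':((130.1,227.7),(422.4,187.7),309,389),'red':((205.5,218.3),(354.6,206.3),270,409),'white':((177.5,263.5),(364.2,169.1),230,373)}
for n,(t,s,A,A2) in B.items():
    x,f=fit([(K['top'],t),(K['scene'],s)],BOT,[.5,.3]);print(n,x.round(4),f.round(1),hull_c(K['top'],BOT+[*x,0])[1],A,hull_c(K['scene'],BOT+[*x,0])[1],A2)
for u in [(358,20),(534,27),(530,143),(352,137)]: print('rim',ray_z(K['top'],np.array(u)/2.35+[100,180],.092).round(4))
for n,t,s in [('blue',(387.6,252),(160.9,205.4)),('yel',(413.7,231.4),None),('green',(411.6,255.5),None),('red',(390,228.4),(158.5,224.7))]:
  for z in(.034,.038,.042): print(n,z,ray_z(K['top'],t,z).round(4), s and ray_z(K['scene'],s,z).round(4))
```

```text
blue [0.5709 0.3455] [ 0.5  0.1  0.5 -0.4] 277.4007314260816 225 422.00481897755526 377
yel [0.5636 0.4341] [ 0.6  0.2  0.6 -1.2] 294.5729814050719 309 423.40415351558477 389
red [0.5848 0.2272] [ 0.6  1.   0.4 -1.1] 261.06935688469093 270 424.434343743138 409
white [0.4631 0.3026] [0.4 0.3 0.5 0.3] 271.0403585439781 230 378.34924951870926 373
rim [0.6522 0.096 ]
rim [ 0.641  -0.1022]
rim [ 0.5093 -0.0931]
rim [0.519  0.1036]
blue 0.034 [ 0.4845 -0.2653] [ 0.474  -0.2686]
blue 0.038 [ 0.4841 -0.2644] [ 0.4777 -0.2679]
blue 0.042 [ 0.4836 -0.2635] [ 0.4815 -0.2672]
yel 0.034 [ 0.5397 -0.3396] None
yel 0.038 [ 0.539  -0.3385] None
yel 0.042 [ 0.5384 -0.3374] None
green 0.034 [ 0.4741 -0.3294] None
green 0.038 [ 0.4736 -0.3283] None
green 0.042 [ 0.4732 -0.3272] None
red 0.034 [ 0.5489 -0.2757] [ 0.5377 -0.2772]
red 0.038 [ 0.5483 -0.2748] [ 0.5412 -0.2765]
red 0.042 [ 0.5476 -0.2739] [ 0.5446 -0.2757]
```

```bash
python3 -m jog '[{"grip":-1,"slide":[0,0,0],"yaw":-0.15},{"grip":-1,"slide":[0,0,0],"yaw":-0.15},{"grip":-1,"slide":[0,0,0],"yaw":-0.15},{"grip":-1,"slide":[0,0,0],"yaw":-0.15},{"grip":-1,"slide":[0,0,0],"yaw":-0.15},{"grip":-1,"slide":[0,0,0],"yaw":-0.15},{"grip":-1,"slide":[0,0,0],"yaw":-0.15},{"grip":-1,"slide":[0,0,0],"yaw":-0.15}]' 30
```

```text
clock: 1.9
position: [0.2218, -0.5843, 0.304]
ee_rot: [0.708, 0.706, -0.0, 0.0]
ft_force: [0.7, 0.5, -1.2]
grip_width: 1.002
grasp_force: 0.0
```

```bash
python3 -m jog '[{"grip":-1,"slide":[4.2,2.6,0],"yaw":0},{"grip":-1,"slide":[4.2,2.6,0],"yaw":0},{"grip":-1,"slide":[4.2,2.6,0],"yaw":0},{"grip":-1,"slide":[4.2,2.6,0],"yaw":0},{"grip":-1,"slide":[4.2,2.6,0],"yaw":0},{"grip":-1,"slide":[4.2,2.6,0],"yaw":0},{"grip":-1,"slide":[4.2,2.6,0],"yaw":0}]' | head -3
python3 -m jog '[{"grip":-1,"slide":[4.2,2.6,0],"yaw":0},{"grip":-1,"slide":[4.2,2.6,0],"yaw":0},{"grip":-1,"slide":[4.2,2.6,0],"yaw":0},{"grip":-1,"slide":[4.2,2.6,0],"yaw":0},{"grip":-1,"slide":[4.2,2.6,0],"yaw":0},{"grip":-1,"slide":[4.2,2.6,0],"yaw":0},{"grip":-1,"slide":[4.2,2.6,0],"yaw":0},{"grip":-1,"slide":[0,0,0],"yaw":0}]'
python3 - <<'E'
from h import *
print(manip.get_obs()['joint_pos'].round(2))
k=manip.calibration('wrist');im=manip.camera('wrist');cv2.imwrite('pics/w1.png',im)
np.save('w1.npy',k['camera_from_world'])
for c in [k]:
  for p in [(.5518,.0668),(.6158,.0634),(.5484,.0028),(.6124,-.0006),(.545,-.0612),(.609,-.0646)]: print(proj(c,[*p,.048]).round(0))
E
```

```text
clock: 2.6
position: [0.4069, -0.29, 0.3042]
ee_rot: [0.71, 0.704, -0.0, 0.0]
clock: 3.4
position: [0.5919, 0.0084, 0.3037]
ee_rot: [0.707, 0.708, 0.002, -0.001]
ft_force: [-0.9, -0.6, 0.6]
grip_width: 0.999
grasp_force: 0.0
[ 0.48  0.34 -0.71  1.52  0.22  1.36 -0.25]
[[237. 124.]]
[[310. 129.]]
[[236. 196.]]
[[305. 200.]]
[[235. 260.]]
[[300. 263.]]
```

View pics/w1.png

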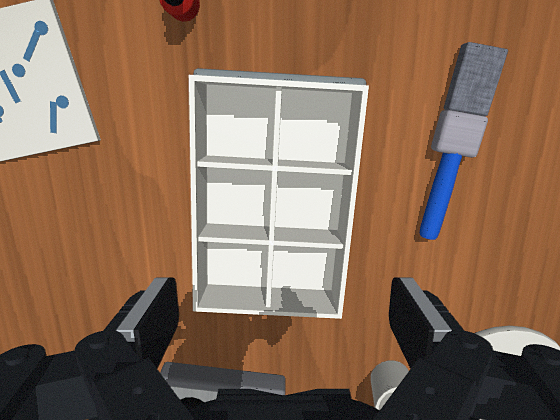

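The wrist view shows the empty carrier with rim corners at about (191,75), (367,84), (342,319) and (193,312). The divider crossings are at (277,164) and (270,242).

Run:
```python
from h import *
k=manip.calibration('wrist');kt=manip.calibration('top')
W=np.array([(191,75),(367,84),(342,319),(193,312),(277,164),(270,242)])
L=np.array([(-.066,.098),(.066,.098),(.066,-.098),(-.066,-.098),(0,.032),(0,-.032)])
T=np.array([(352,137),(358,20),(534,27),(530,143)])/2.35+[100,180]
def w(x,l):
    c,s=np.cos(x[2]),np.sin(x[2]); return np.c_[x[0]+c*l[:,0]-s*l[:,1],x[1]+s*l[:,0]+c*l[:,1],0*l[:,0]+.092]
for wt in(0,2):
    r=least_squares(lambda x:np.r_[(proj(k,w(x,L))-W).ravel(),wt*(proj(kt,w(x,L[:4]))-T).ravel()],[.58,0,-.05])
    print(r.x.round(4),r.fun.round(1))
cells=np.array([(-.032,.064),(.032,.064),(-.032,0),(.032,0),(-.032,-.064),(.032,-.064)])
print(w(r.x,cells).round(4)[:,:2])
```

```text
[ 0.5831 -0.     -0.0577] [-2.6 -2.5  2.9 -0.8  0.4 -1.2 -0.  -1.4 -1.9  4.   1.4  2.6  0.  -0.
  0.  -0.  -0.  -0.   0.  -0. ]
[ 5.826e-01  2.000e-04 -5.780e-02] [-3.4 -2.9  2.2 -1.1 -0.2 -1.4 -0.6 -1.6 -2.6  3.8  0.7  2.3  1.3 -2.6
  1.4 -1.4 -0.7 -1.3  0.5 -1.4]
[[ 0.5543  0.0659]
 [ 0.6182  0.0622]
 [ 0.5506  0.0021]
 [ 0.6145 -0.0016]
 [ 0.5469 -0.0618]
 [ 0.6108 -0.0655]]
```

```bash
cat >> h.py <<'E'
def look(name,x0):
    k=manip.calibration('wrist');im=manip.camera('wrist');cv2.imwrite('pics/last.png',im)
    p=manip.get_obs()['position'];print('tcp',p.round(4))
    for d in manip.masks_of(name,'wrist')[:3]:
        u,A=hull_of(d['region']);x,f=fit([(k,u)],BOT,x0)
        print(round(d['conf'],2),u.round(0),A,'model area',round(hull_c(k,BOT+[*x,0])[1]),'xy',x.round(4),'slide cm x,y',((x-p[:2])[::-1]*100).round(2))
E
python3 -m jog '[{"grip":-1,"slide":[4,-0.2,0],"yaw":0},{"grip":-1,"slide":[4,-0.2,0],"yaw":0},{"grip":-1,"slide":[2,-0.2,0],"yaw":0},{"grip":-1,"slide":[0,0,0],"yaw":0}]' | head -3
python3 -c "
from h import *
look('bottle4_mid',[.585,.227])
look('bottle0_mid',[.571,.345])"
```

```text
clock: 3.85
position: [0.5844, 0.1035, 0.3042]
ee_rot: [0.709, 0.706, 0.0, -0.0]
tcp [0.585  0.101  0.3041]
0.77 [194. 110.] 1001 model area 2478 xy [0.5032 0.1726] slide cm x,y [ 7.16 -8.18]
0.65 [286.  42.] 2449 model area 2629 xy [0.5876 0.2285] slide cm x,y [12.75  0.26]
tcp [0.5856 0.0987 0.3039]
0.44 [453.  23.] 4429 model area 3980 xy [0.7302 0.2371] slide cm x,y [13.84 14.46]
```

```bash
python3 -m jog '[{"grip":-0.4,"slide":[4,0,4],"yaw":0},{"grip":-0.4,"slide":[4,0.1,4],"yaw":0},{"grip":-0.4,"slide":[4.6,0.1,2],"yaw":0},{"grip":-0.4,"slide":[0,0,0],"yaw":0},{"grip":-0.4,"slide":[0,0,0],"yaw":0}]'
python3 -c "
from h import *
print(manip.get_obs()['position']);print(manip.get_obs()['position'])
look('bottle4_mid',[.587,.228])"
```

```text
clock: 4.55
position: [0.5881, 0.2171, 0.2125]
ee_rot: [0.71, 0.704, -0.001, -0.0]
ft_force: [0.7, -0.2, 0.1]
grip_width: 0.699
grasp_force: 0.0
[0.58806869 0.21709592 0.21246197]
[0.58806869 0.21709592 0.21246197]
tcp [0.5888 0.2158 0.2131]
0.93 [172. 262.] 1801 model area 4732 xy [0.5051 0.1794] slide cm x,y [-3.64 -8.36]
0.69 [282. 194.] 3699 model area 3838 xy [0.5875 0.2295] slide cm x,y [ 1.36 -0.13]
```

```bash
python3 -m jog '[{"grip":-0.4,"slide":[1.4,-0.1,0],"yaw":0},{"grip":-0.4,"slide":[0,0,3],"yaw":0},{"grip":-0.4,"slide":[0,0,3],"yaw":0},{"grip":-0.4,"slide":[0,0,3],"yaw":0},{"grip":-0.4,"slide":[0,0,0],"yaw":0},{"grip":-0.4,"slide":[0,0,0],"yaw":0}]'
```

```text
clock: 5.25
position: [0.5876, 0.2314, 0.1242]
ee_rot: [0.71, 0.704, 0.0, 0.0]
ft_force: [1.0, 0.6, 0.5]
grip_width: 0.699
grasp_force: 0.0
```

```bash
python3 -m jog '[{"grip":-0.4,"slide":[-0.2,0,0.3],"yaw":0},{"grip":1,"slide":[0,0,0],"yaw":0},{"grip":1,"slide":[0,0,0],"yaw":0},{"grip":1,"slide":[0,0,0],"yaw":0},{"grip":1,"slide":[0,0,0],"yaw":0},{"grip":1,"slide":[0,0,0],"yaw":0}]' 40
python3 -m jog '[{"grip":1,"slide":[0,0,-2],"yaw":0},{"grip":1,"slide":[0,0,-4],"yaw":0},{"grip":1,"slide":[0,0,-4],"yaw":0},{"grip":1,"slide":[0,0,-4],"yaw":0},{"grip":1,"slide":[0,0,-1],"yaw":0},{"grip":1,"slide":[0,0,0],"yaw":0}]'
```

```text
clock: 5.85
position: [0.5876, 0.2295, 0.1213]
ee_rot: [0.71, 0.704, 0.001, 0.0]
ft_force: [-1.8, -0.8, 7.3]
grip_width: 0.314
grasp_force: 39.3
clock: 6.45
position: [0.5877, 0.2298, 0.2721]
ee_rot: [0.71, 0.704, 0.001, 0.001]
ft_force: [-0.1, -0.1, -1.1]
grip_width: 0.309
grasp_force: 39.6
```

```bash
python3 -m jog '[{"grip":1,"slide":[-2,-0.5,0],"yaw":0},{"grip":1,"slide":[-4,-0.6,0],"yaw":0},{"grip":1,"slide":[-4,-0.6,0],"yaw":0},{"grip":1,"slide":[-4,-0.6,0],"yaw":0},{"grip":1,"slide":[-4,-0.6,0],"yaw":0},{"grip":1,"slide":[-4,-0.6,0],"yaw":0},{"grip":1,"slide":[-4,-0.6,0],"yaw":0},{"grip":1,"slide":[-2.5,0,0],"yaw":0}]'|head -2
python3 -m jog '[{"grip":1,"slide":[-0.7,0,0],"yaw":0},{"grip":1,"slide":[0,0,0],"yaw":0},{"grip":1,"slide":[0,0,0],"yaw":0},{"grip":1,"slide":[0,0,0],"yaw":0}]'
python3 -c "
from h import *
im=manip.camera('wrist');cv2.imwrite('pics/w2.png',im)"
```

```text
clock: 7.25
position: [0.5423, -0.0592, 0.2682]
clock: 7.65
position: [0.5439, -0.0606, 0.2699]
ee_rot: [0.709, 0.705, 0.0, -0.0]
ft_force: [-0.2, 0.4, -0.7]
grip_width: 0.313
grasp_force: 39.6
```

View pics/w2.png

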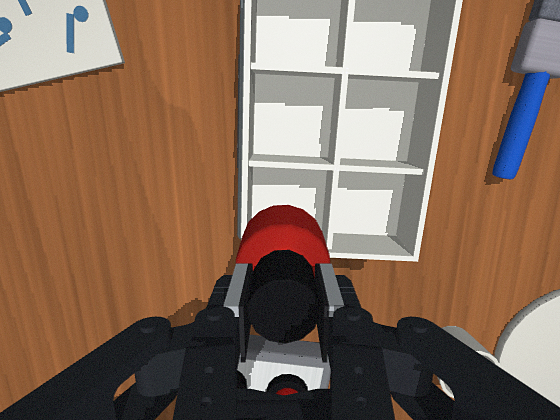

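The red bottle is held upright by its cap over the near-left cell, centred around (285,290). Next I lower it.

```bash
python3 -m jog '[{"grip":1,"slide":[-0.1,0.3,2],"yaw":0},{"grip":1,"slide":[0,0,3],"yaw":0},{"grip":1,"slide":[0,0,2],"yaw":0},{"grip":1,"slide":[0,0,1.5],"yaw":0},{"grip":1,"slide":[0,0,0.7],"yaw":0},{"grip":1,"slide":[0,0,0],"yaw":0},{"grip":1,"slide":[0,0,0],"yaw":0}]'
python3 -m jog '[{"grip":1,"slide":[0,0,0.3],"yaw":0},{"grip":1,"slide":[0,0,0.2],"yaw":0},{"grip":1,"slide":[0,0,0],"yaw":0}]'
```

```text
clock: 8.4
position: [0.5474, -0.0632, 0.1791]
ee_rot: [0.71, 0.704, 0.0, 0.0]
ft_force: [0.4, 0.2, -0.5]
grip_width: 0.314
grasp_force: 39.6
clock: 8.7
position: [0.5469, -0.0634, 0.1733]
ee_rot: [0.71, 0.704, -0.0, 0.0]
ft_force: [-0.6, 0.2, -0.2]
grip_width: 0.31
grasp_force: 39.6
```

Another 2 mm or so to the floor, then a partial release and lift.

```bash
python3 -m jog '[{"grip":1,"slide":[0,0,0.2],"yaw":0},{"grip":1,"slide":[0,0,0],"yaw":0}]'
python3 -m jog '[{"grip":-0.05,"slide":[0,0,0],"yaw":0},{"grip":-0.05,"slide":[0,0,0],"yaw":0},{"grip":-0.05,"slide":[0,0,0],"yaw":0},{"grip":-0.05,"slide":[0,0,-2],"yaw":0},{"grip":-0.05,"slide":[0,0,-4],"yaw":0},{"grip":-0.05,"slide":[0,0,-4],"yaw":0},{"grip":-0.05,"slide":[0,0,0],"yaw":0}]'
```

```text
clock: 8.9
position: [0.5468, -0.0634, 0.1711]
ee_rot: [0.71, 0.704, -0.0, -0.0]
ft_force: [0.3, 0.2, 0.2]
grip_width: 0.311
grasp_force: 39.6
clock: 9.6
position: [0.549, -0.063, 0.2768]
ee_rot: [0.71, 0.704, 0.002, 0.003]
ft_force: [1.0, 0.7, 0.5]
grip_width: 0.527
grasp_force: 0.0
```

```bash
python3 -m jog '[{"grip":-0.4,"slide":[4.5,0.3,0],"yaw":0},{"grip":-0.4,"slide":[4.5,0.3,0],"yaw":0},{"grip":-0.4,"slide":[4.5,0.3,0],"yaw":0},{"grip":-0.4,"slide":[4.5,0.3,0],"yaw":0},{"grip":-0.4,"slide":[4.5,0.3,0],"yaw":0},{"grip":-0.4,"slide":[4.5,0.3,0],"yaw":0},{"grip":-0.4,"slide":[4.5,0.3,0],"yaw":0},{"grip":-0.4,"slide":[4.5,0.3,0],"yaw":0}]'|head -2
python3 -m jog '[{"grip":-0.4,"slide":[0,0,0],"yaw":0},{"grip":-0.4,"slide":[0,0,0],"yaw":0}]'|head -2
python3 -c "
from h import *
look('bottle0_mid',[.571,.345])
look('bottle1_mid',[.563,.434])
look('bottle5_mid',[.463,.303])"
cp pics/last.png pics/w3.png
```

```text
clock: 10.4
position: [0.5738, 0.298, 0.2709]
clock: 10.6
position: [0.5732, 0.2979, 0.2706]
tcp [0.5738 0.2962 0.2707]
0.64 [281. 137.] 2393 model area 2497 xy [0.572 0.346] slide cm x,y [ 4.99 -0.19]
tcp [0.5744 0.2948 0.2711]
0.83 [270.  23.] 2588 model area 3504 xy [0.5656 0.4289] slide cm x,y [13.4  -0.88]
tcp [0.5744 0.2949 0.2713]
0.78 [155. 184.] 3060 model area 3211 xy [0.4633 0.3033] slide cm x,y [  0.85 -11.11]
```

View pics/w3.png

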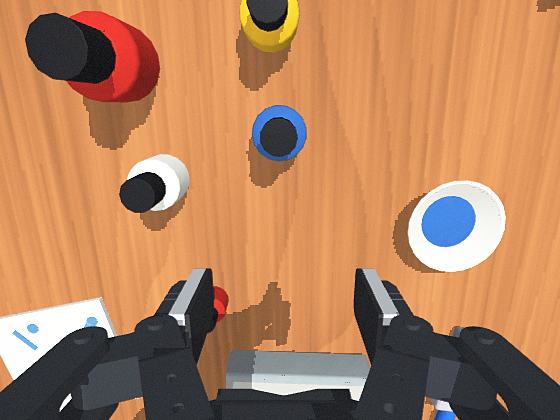

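The view shows blue at (279,133), white at (155,184), yellow at (270,23) and the large red at (95,55). All agree with the fits.

```bash
python3 -m jog '[{"grip":-0.4,"slide":[4,-0.2,0],"yaw":0},{"grip":-0.4,"slide":[1,0,2],"yaw":0},{"grip":-0.4,"slide":[0,0,4],"yaw":0},{"grip":-0.4,"slide":[0,0,4],"yaw":0},{"grip":-0.4,"slide":[0,0,3],"yaw":0},{"grip":-0.4,"slide":[0,0,1.5],"yaw":0},{"grip":-0.4,"slide":[0,0,0],"yaw":0},{"grip":-0.4,"slide":[0,0,0],"yaw":0}]'
```

```text
clock: 11.7
position: [0.5727, 0.3467, 0.1276]
ee_rot: [0.71, 0.704, 0.001, 0.0]
ft_force: [1.2, 0.4, 0.7]
grip_width: 0.7
grasp_force: 0.0
```

```bash
python3 -m jog '[{"grip":-0.4,"slide":[0,0,0.4],"yaw":0},{"grip":1,"slide":[0,0,0],"yaw":0},{"grip":1,"slide":[0,0,0],"yaw":0},{"grip":1,"slide":[0,0,0],"yaw":0},{"grip":1,"slide":[0,0,0],"yaw":0},{"grip":1,"slide":[0,0,0],"yaw":0}]' 40
python3 -m jog '[{"grip":1,"slide":[0,0,-2],"yaw":0},{"grip":1,"slide":[0,0,-4],"yaw":0},{"grip":1,"slide":[0,0,-4],"yaw":0},{"grip":1,"slide":[0,0,-4],"yaw":0},{"grip":1,"slide":[0,0,-1],"yaw":0},{"grip":1,"slide":[0,0,0],"yaw":0}]'
```

```text
clock: 12.3
position: [0.5724, 0.3467, 0.1231]
ee_rot: [0.71, 0.704, 0.0, 0.0]
ft_force: [-1.5, -1.0, 5.9]
grip_width: 0.309
grasp_force: 39.4
clock: 12.9
position: [0.5725, 0.3469, 0.2739]
ee_rot: [0.71, 0.704, 0.001, 0.0]
ft_force: [0.0, -0.2, -0.8]
grip_width: 0.313
grasp_force: 39.6
```

```bash
python3 -m jog '[{"grip":1,"slide":[-2.5,0.4,0],"yaw":0},{"grip":1,"slide":[-4.5,0.5,0],"yaw":0},{"grip":1,"slide":[-4.5,0.5,0],"yaw":0},{"grip":1,"slide":[-4.5,0.5,0],"yaw":0},{"grip":1,"slide":[-4.5,0.5,0],"yaw":0},{"grip":1,"slide":[-4.5,0.5,0],"yaw":0},{"grip":1,"slide":[-4.5,0.5,0],"yaw":0},{"grip":1,"slide":[-4.5,0.5,0],"yaw":0}]'|head -2
python3 -m jog '[{"grip":1,"slide":[-4.2,0,0],"yaw":0},{"grip":1,"slide":[-2.8,0,0],"yaw":0},{"grip":1,"slide":[0,0,0],"yaw":0},{"grip":1,"slide":[0,0,0],"yaw":0},{"grip":1,"slide":[0,0,0],"yaw":0}]'
```

```text
clock: 13.7
position: [0.6076, 0.0038, 0.27]
clock: 14.2
position: [0.6075, -0.0625, 0.2712]
ee_rot: [0.709, 0.705, -0.0, -0.001]
ft_force: [-0.0, -0.1, -1.5]
grip_width: 0.314
grasp_force: 39.6
```

```bash
python3 -m jog '[{"grip":1,"slide":[-0.3,0.3,2],"yaw":0},{"grip":1,"slide":[0,0,3],"yaw":0},{"grip":1,"slide":[0,0,2],"yaw":0},{"grip":1,"slide":[0,0,1.5],"yaw":0},{"grip":1,"slide":[0,0,0.8],"yaw":0},{"grip":1,"slide":[0,0,0],"yaw":0},{"grip":1,"slide":[0,0,0],"yaw":0}]'
python3 -m jog '[{"grip":1,"slide":[0,0,0.3],"yaw":0},{"grip":1,"slide":[0,0,0.2],"yaw":0},{"grip":1,"slide":[0,0,0],"yaw":0}]'
```

```text
clock: 14.9
position: [0.6113, -0.0665, 0.1801]
ee_rot: [0.71, 0.704, 0.0, 0.0]
ft_force: [0.3, 0.0, -0.3]
grip_width: 0.311
grasp_force: 39.6
clock: 15.2
position: [0.6108, -0.067, 0.1743]
ee_rot: [0.71, 0.704, -0.0, 0.0]
ft_force: [-0.4, 0.4, -0.6]
grip_width: 0.311
grasp_force: 39.6
```

```bash
python3 -m jog '[{"grip":1,"slide":[0,0,0.2],"yaw":0},{"grip":1,"slide":[0,0,0],"yaw":0},{"grip":-0.05,"slide":[0,0,0],"yaw":0},{"grip":-0.05,"slide":[0,0,0],"yaw":0},{"grip":-0.05,"slide":[0,0,0],"yaw":0},{"grip":-0.05,"slide":[0,0,-2],"yaw":0},{"grip":-0.05,"slide":[0,0,-4],"yaw":0},{"grip":-0.05,"slide":[0,0,-4],"yaw":0}]'
python3 -m jog '[{"grip":-0.05,"slide":[4,-1.5,0],"yaw":0},{"grip":-0.4,"slide":[4.5,-1.9,0],"yaw":0},{"grip":-0.4,"slide":[4.5,-1.9,0],"yaw":0},{"grip":-0.4,"slide":[4.5,-1.9,0],"yaw":0},{"grip":-0.4,"slide":[4.5,-1.9,0],"yaw":0},{"grip":-0.4,"slide":[4.5,-1.9,0],"yaw":0},{"grip":-0.4,"slide":[4.5,-1.9,0],"yaw":0},{"grip":-0.4,"slide":[2,-1.9,0],"yaw":0}]'|head -2
python3 -m jog '[{"grip":-0.4,"slide":[0,0,0],"yaw":0},{"grip":-0.4,"slide":[0,0,0],"yaw":0}]'|head -2
python3 -c "
from h import *
look('bottle5_mid',[.463,.303])
look('bottle1_mid',[.563,.434])"
```

```text
clock: 16.0
position: [0.6105, -0.0668, 0.2731]
ee_rot: [0.71, 0.704, -0.0, -0.001]
ft_force: [0.3, -0.1, -0.1]
grip_width: 0.523
grasp_force: 0.0
clock: 16.8
position: [0.4634, 0.2685, 0.2727]
clock: 17.0
position: [0.4654, 0.2645, 0.2724]
tcp [0.4661 0.2636 0.2723]
0.86 [279. 148.] 2317 model area 2447 xy [0.4628 0.303 ] slide cm x,y [ 3.95 -0.33]
tcp [0.4664 0.263  0.2722]
0.87 [399.   4.] 281 model area 4509 xy [0.5559 0.4083] slide cm x,y [14.53  8.94]
```

```bash
python3 -m jog '[{"grip":-0.4,"slide":[3,-0.3,0],"yaw":0},{"grip":-0.4,"slide":[1,0,2],"yaw":0},{"grip":-0.4,"slide":[0,0,4],"yaw":0},{"grip":-0.4,"slide":[0,0,4],"yaw":0},{"grip":-0.4,"slide":[0,0,3],"yaw":0},{"grip":-0.4,"slide":[0,0,1.6],"yaw":0},{"grip":-0.4,"slide":[0,0,0],"yaw":0},{"grip":-0.4,"slide":[0,0,0],"yaw":0}]'
```

```text
clock: 18.0
position: [0.4635, 0.3045, 0.1273]
ee_rot: [0.71, 0.704, 0.001, 0.0]
ft_force: [0.2, 0.7, 0.3]
grip_width: 0.7
grasp_force: 0.0
```

```bash
python3 -m jog '[{"grip":-0.4,"slide":[-0.1,0,0.4],"yaw":0},{"grip":1,"slide":[0,0,0],"yaw":0},{"grip":1,"slide":[0,0,0],"yaw":0},{"grip":1,"slide":[0,0,0],"yaw":0},{"grip":1,"slide":[0,0,0],"yaw":0},{"grip":1,"slide":[0,0,0],"yaw":0}]' 40
python3 -m jog '[{"grip":1,"slide":[0,0,-2],"yaw":0},{"grip":1,"slide":[0,0,-4],"yaw":0},{"grip":1,"slide":[0,0,-4],"yaw":0},{"grip":1,"slide":[0,0,-4],"yaw":0},{"grip":1,"slide":[0,0,-1],"yaw":0},{"grip":1,"slide":[0,0,0],"yaw":0}]'
python3 -m jog '[{"grip":1,"slide":[-2.4,0.9,0],"yaw":0},{"grip":1,"slide":[-4.5,1.3,0],"yaw":0},{"grip":1,"slide":[-4.5,1.3,0],"yaw":0},{"grip":1,"slide":[-4.5,1.3,0],"yaw":0},{"grip":1,"slide":[-4.5,1.3,0],"yaw":0},{"grip":1,"slide":[-4.5,1.3,0],"yaw":0},{"grip":1,"slide":[-4,1.3,0],"yaw":0},{"grip":1,"slide":[-1.2,0,0],"yaw":0}]'|head -2
python3 -m jog '[{"grip":1,"slide":[0,0,0],"yaw":0},{"grip":1,"slide":[0,0,0],"yaw":0},{"grip":1,"slide":[0,0,0],"yaw":0}]'
```

```text
clock: 18.6
position: [0.4631, 0.3036, 0.123]
ee_rot: [0.71, 0.704, 0.0, 0.0]
ft_force: [-2.1, -0.9, 5.8]
grip_width: 0.313
grasp_force: 39.3
clock: 19.2
position: [0.4633, 0.3037, 0.2736]
ee_rot: [0.71, 0.704, 0.001, 0.001]
ft_force: [0.4, 0.5, -1.2]
grip_width: 0.31
grasp_force: 39.7
clock: 20.0
position: [0.5476, -0.0044, 0.2697]
clock: 20.3
position: [0.5469, 0.0036, 0.2718]
ee_rot: [0.709, 0.705, -0.0, -0.0]
ft_force: [-0.0, -0.3, -0.7]
grip_width: 0.31
grasp_force: 39.6
```

```bash
python3 -m jog '[{"grip":1,"slide":[-0.1,0.3,2],"yaw":0},{"grip":1,"slide":[0,0,3],"yaw":0},{"grip":1,"slide":[0,0,2],"yaw":0},{"grip":1,"slide":[0,0,1.5],"yaw":0},{"grip":1,"slide":[0,0,0.8],"yaw":0},{"grip":1,"slide":[0,0,0],"yaw":0},{"grip":1,"slide":[0,0,0],"yaw":0}]'
python3 -m jog '[{"grip":1,"slide":[0,0,0.3],"yaw":0},{"grip":1,"slide":[0,0,0.3],"yaw":0},{"grip":1,"slide":[0,0,0],"yaw":0}]'
```

```text
clock: 21.0
position: [0.5508, 0.001, 0.1801]
ee_rot: [0.71, 0.704, 0.0, 0.0]
ft_force: [0.4, -0.2, -1.1]
grip_width: 0.312
grasp_force: 39.7
clock: 21.3
position: [0.5503, 0.0005, 0.1732]
ee_rot: [0.71, 0.704, -0.0, 0.0]
ft_force: [-1.1, 0.1, -0.4]
grip_width: 0.31
grasp_force: 39.7
```

Release, then on to yellow at about (.564,.434).

```bash
python3 -m jog '[{"grip":1,"slide":[0,0,0.1],"yaw":0},{"grip":1,"slide":[0,0,0],"yaw":0},{"grip":-0.05,"slide":[0,0,0],"yaw":0},{"grip":-0.05,"slide":[0,0,0],"yaw":0},{"grip":-0.05,"slide":[0,0,0],"yaw":0},{"grip":-0.05,"slide":[0,0,-2],"yaw":0},{"grip":-0.05,"slide":[0,0,-4],"yaw":0},{"grip":-0.05,"slide":[0,0,-4],"yaw":0}]'
python3 -m jog '[{"grip":-0.05,"slide":[4,0.2,0],"yaw":0},{"grip":-0.4,"slide":[4.8,0.2,0],"yaw":0},{"grip":-0.4,"slide":[4.8,0.2,0],"yaw":0},{"grip":-0.4,"slide":[4.8,0.2,0],"yaw":0},{"grip":-0.4,"slide":[4.8,0.2,0],"yaw":0},{"grip":-0.4,"slide":[4.8,0.2,0],"yaw":0},{"grip":-0.4,"slide":[4.8,0.2,0],"yaw":0},{"grip":-0.4,"slide":[4.8,0,0],"yaw":0}]'|head -2
python3 -m jog '[{"grip":-0.4,"slide":[1,0,0],"yaw":0},{"grip":-0.4,"slide":[0,0,0],"yaw":0},{"grip":-0.4,"slide":[0,0,0],"yaw":0}]'|head -2
python3 -c "
from h import *
look('bottle1_mid',[.563,.434])"
```

```text
clock: 22.1
position: [0.55, 0.0007, 0.2732]
ee_rot: [0.71, 0.704, -0.0, -0.001]
ft_force: [1.4, -0.4, 1.1]
grip_width: 0.519
grasp_force: 0.0
clock: 22.9
position: [0.5676, 0.3781, 0.2721]
clock: 23.2
position: [0.568, 0.3855, 0.2721]
tcp [0.5684 0.3847 0.2722]
0.83 [279. 135.] 2375 model area 2481 xy [0.5656 0.4347] slide cm x,y [ 5.   -0.28]
```

```bash
python3 -m jog '[{"grip":-0.4,"slide":[4,-0.3,0],"yaw":0},{"grip":-0.4,"slide":[1.1,0,2],"yaw":0},{"grip":-0.4,"slide":[0,0,4],"yaw":0},{"grip":-0.4,"slide":[0,0,4],"yaw":0},{"grip":-0.4,"slide":[0,0,3],"yaw":0},{"grip":-0.4,"slide":[0,0,1.6],"yaw":0},{"grip":-0.4,"slide":[0,0,0],"yaw":0},{"grip":-0.4,"slide":[0,0,0],"yaw":0}]'
```

```text
clock: 24.1
position: [0.5656, 0.4374, 0.1277]
ee_rot: [0.71, 0.704, 0.001, 0.0]
ft_force: [-0.3, 0.5, -0.3]
grip_width: 0.702
grasp_force: 0.0
```

```bash
python3 -m jog '[{"grip":-0.4,"slide":[-0.2,0,0.4],"yaw":0},{"grip":1,"slide":[0,0,0],"yaw":0},{"grip":1,"slide":[0,0,0],"yaw":0},{"grip":1,"slide":[0,0,0],"yaw":0},{"grip":1,"slide":[0,0,0],"yaw":0},{"grip":1,"slide":[0,0,0],"yaw":0}]' 40
python3 -m jog '[{"grip":1,"slide":[0,0,-2],"yaw":0},{"grip":1,"slide":[0,0,-4],"yaw":0},{"grip":1,"slide":[0,0,-4],"yaw":0},{"grip":1,"slide":[0,0,-4],"yaw":0},{"grip":1,"slide":[0,0,-1],"yaw":0},{"grip":1,"slide":[0,0,0],"yaw":0}]'
python3 -m jog '[{"grip":1,"slide":[-2.4,0.7,0],"yaw":0},{"grip":1,"slide":[-4.8,0.7,0],"yaw":0},{"grip":1,"slide":[-4.8,0.7,0],"yaw":0},{"grip":1,"slide":[-4.8,0.7,0],"yaw":0},{"grip":1,"slide":[-4.8,0.7,0],"yaw":0},{"grip":1,"slide":[-4.8,0.7,0],"yaw":0},{"grip":1,"slide":[-4.8,0.7,0],"yaw":0},{"grip":1,"slide":[-4,0.3,0],"yaw":0}]'|head -2
python3 -m jog '[{"grip":1,"slide":[-2,0,0],"yaw":0},{"grip":1,"slide":[0,0,0],"yaw":0},{"grip":1,"slide":[0,0,0],"yaw":0},{"grip":1,"slide":[0,0,0],"yaw":0}]'
```

```text
clock: 24.7
position: [0.5651, 0.4357, 0.1232]
ee_rot: [0.71, 0.704, 0.001, 0.0]
ft_force: [-1.3, -1.5, 6.3]
grip_width: 0.311
grasp_force: 39.5
clock: 25.3
position: [0.565, 0.4362, 0.2753]
ee_rot: [0.71, 0.704, 0.002, 0.0]
ft_force: [0.2, 0.0, -1.0]
grip_width: 0.315
grasp_force: 39.6
clock: 26.1
position: [0.6138, 0.0793, 0.2705]
clock: 26.5
position: [0.6134, 0.0647, 0.2717]
ee_rot: [0.709, 0.705, -0.0, -0.001]
ft_force: [0.8, 0.9, -1.3]
grip_width: 0.314
grasp_force: 39.6
```

```bash
python3 -m jog '[{"grip":1,"slide":[-0.2,0.4,2],"yaw":0},{"grip":1,"slide":[0,0,3],"yaw":0},{"grip":1,"slide":[0,0,2],"yaw":0},{"grip":1,"slide":[0,0,1.5],"yaw":0},{"grip":1,"slide":[0,0,0.8],"yaw":0},{"grip":1,"slide":[0,0,0],"yaw":0},{"grip":1,"slide":[0,0,0],"yaw":0}]'
python3 -m jog '[{"grip":1,"slide":[0,0,0.3],"yaw":0},{"grip":1,"slide":[0,0,0.3],"yaw":0},{"grip":1,"slide":[0,0,0],"yaw":0}]'
```

```text
clock: 27.2
position: [0.6183, 0.0615, 0.1801]
ee_rot: [0.71, 0.704, 0.0, 0.0]
ft_force: [-0.2, -0.6, -0.2]
grip_width: 0.31
grasp_force: 39.7
clock: 27.5
position: [0.6178, 0.0609, 0.1731]
ee_rot: [0.71, 0.704, -0.0, 0.0]
ft_force: [-0.4, 0.5, -0.5]
grip_width: 0.311
grasp_force: 39.7
```

```bash
python3 -m jog '[{"grip":1,"slide":[0,0,0.1],"yaw":0},{"grip":1,"slide":[0,0,0],"yaw":0},{"grip":-0.05,"slide":[0,0,0],"yaw":0},{"grip":-0.05,"slide":[0,0,0],"yaw":0},{"grip":-0.05,"slide":[0,0,0],"yaw":0},{"grip":-0.05,"slide":[0,0,-2],"yaw":0},{"grip":-0.05,"slide":[0,0,-4],"yaw":0},{"grip":-0.05,"slide":[0,0,-4],"yaw":0}]'
python3 -m jog '[{"grip":-0.05,"slide":[-4,-1,0],"yaw":0},{"grip":1,"slide":[-4.8,-1.2,0],"yaw":0},{"grip":1,"slide":[-4.8,-1.2,0],"yaw":0},{"grip":1,"slide":[-4.8,-1.2,0],"yaw":0},{"grip":1,"slide":[-4.8,-1.2,0],"yaw":0},{"grip":1,"slide":[-4.8,-1.2,0],"yaw":0},{"grip":1,"slide":[-4.8,-1.2,0],"yaw":0},{"grip":1,"slide":[-4.8,-1.2,0],"yaw":0}]'|head -2
python3 -m jog '[{"grip":1,"slide":[-4,-0.5,0],"yaw":0},{"grip":1,"slide":[-3,0,0],"yaw":0},{"grip":1,"slide":[0,0,0],"yaw":0},{"grip":1,"slide":[0,0,0],"yaw":0},{"grip":1,"slide":[0,0,0],"yaw":0}]'
python3 - <<'E'
from h import *
k=manip.calibration('wrist');im=manip.camera('wrist');cv2.imwrite('pics/w4.png',im)
print(manip.get_obs()['position'].round(4))
for n in('blue','yellow','green','red'):
    for d in manip.masks_of('key_'+n,'wrist')[:2]:
        u,A=hull_of(d['region']);print(n,round(d['conf'],2),u.round(1),A,[ray_z(k,u,z).round(4) for z in(.036,.042)])
top=manip.camera('top');cv2.imwrite('pics/top2.png',cv2.resize(top[140:300,100:440],None,fx=2.35,fy=2.35))
E
```

```text
clock: 28.3
position: [0.6175, 0.0611, 0.2731]
ee_rot: [0.71, 0.704, -0.0, -0.0]
ft_force: [1.6, 0.2, -0.1]
grip_width: 0.53
grasp_force: 0.0
clock: 29.1
position: [0.5201, -0.316, 0.2727]
clock: 29.6
position: [0.5159, -0.3826, 0.2725]
ee_rot: [0.709, 0.705, 0.0, -0.0]
ft_force: [1.0, -0.0, 0.0]
grip_width: 0.004
grasp_force: 0.0
[ 0.516  -0.3825  0.2726]
blue 0.58 [238.2  42.4] 1271 [array([ 0.4824, -0.2625]), array([ 0.483 , -0.2634])]
yellow 0.72 [309.5 140.3] 953 [array([ 0.5383, -0.337 ]), array([ 0.5379, -0.3364])]
green 0.97 [229.9 129.4] 994 [array([ 0.4728, -0.3278]), array([ 0.4736, -0.3274])]
red 0.95 [322.8  55. ] 1182 [array([ 0.5477, -0.2718]), array([ 0.5471, -0.2726])]
```

View pics/w4.png

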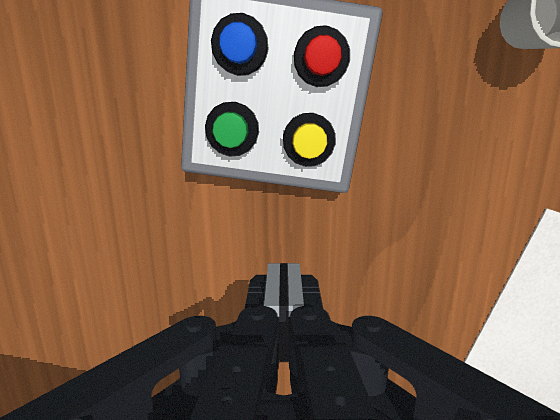

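View pics/top2.png

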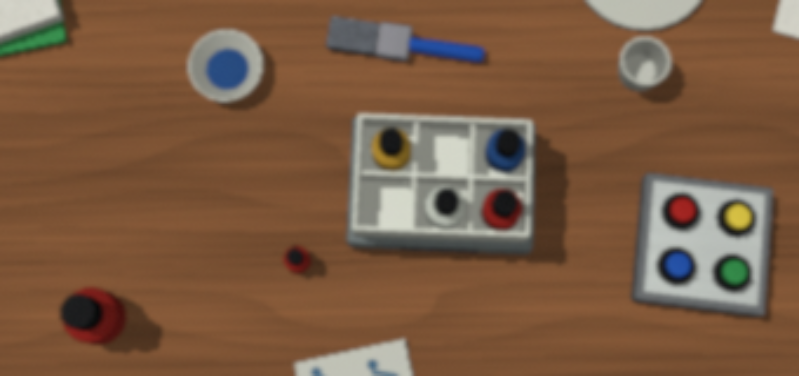

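All four bottles stand in the carrier: yellow, blue, white and red at crop (391,145), (506,147), (446,205) and (504,207). The dish, cup and brush are unmoved. The keys in the wrist view are blue (238,42), red (322,55), green (231,129) and yellow (310,140). I go to blue first.

```bash
python3 -m jog '[{"grip":1,"slide":[4,-1.1,0],"yaw":0},{"grip":1,"slide":[4,-1.1,0],"yaw":0},{"grip":1,"slide":[4,-1.1,0],"yaw":0},{"grip":1,"slide":[0,0,4],"yaw":0},{"grip":1,"slide":[0,0,4],"yaw":0},{"grip":1,"slide":[0,0,4],"yaw":0},{"grip":1,"slide":[0,0,2],"yaw":0},{"grip":1,"slide":[0,0,0],"yaw":0}]'
python3 -m jog '[{"grip":1,"slide":[0,0,0],"yaw":0},{"grip":1,"slide":[0,0,0],"yaw":0}]'
```

```text
clock: 30.7
position: [0.4818, -0.2629, 0.1296]
ee_rot: [0.71, 0.704, -0.001, -0.002]
ft_force: [-0.1, 0.3, 0.3]
grip_width: -0.002
grasp_force: 0.0
clock: 30.9
position: [0.4842, -0.2642, 0.134]
ee_rot: [0.71, 0.704, 0.0, 0.001]
ft_force: [0.8, -0.1, 0.4]
grip_width: 0.001
grasp_force: 0.0
```

```bash
python3 -m jog '[{"grip":1,"slide":[0,0,1],"yaw":0},{"grip":1,"slide":[0,0,0],"yaw":0}]'|sed -n 2,4p
for i in 1; do python3 -m jog '[{"grip":1,"slide":[0,0,0.4],"yaw":0},{"grip":1,"slide":[0,0,0],"yaw":0}]'|sed -n 2,4p
python3 -m jog '[{"grip":1,"slide":[0,0,0.2],"yaw":0},{"grip":1,"slide":[0,0,0],"yaw":0}]'|sed -n 2,4p
python3 -m jog '[{"grip":1,"slide":[0,0,0.2],"yaw":0},{"grip":1,"slide":[0,0,0],"yaw":0}]'|sed -n 2,4p
python3 -m jog '[{"grip":1,"slide":[0,0,0.2],"yaw":0},{"grip":1,"slide":[0,0,0],"yaw":0}]'|sed -n 2,4p;done
```

```text
position: [0.4835, -0.2641, 0.1222]
ee_rot: [0.71, 0.704, 0.0, 0.001]
ft_force: [1.4, -1.3, 3.0]
position: [0.4837, -0.2642, 0.1188]
ee_rot: [0.71, 0.704, -0.0, 0.001]
ft_force: [0.6, -0.8, 4.6]
position: [0.4839, -0.2642, 0.1184]
ee_rot: [0.71, 0.704, -0.0, 0.001]
ft_force: [-7.9, 3.0, 23.7]
position: [0.484, -0.2642, 0.118]
ee_rot: [0.71, 0.704, -0.001, 0.001]
ft_force: [-16.2, 6.6, 44.1]
position: [0.4842, -0.2642, 0.1176]
ee_rot: [0.71, 0.704, -0.001, 0.001]
ft_force: [-23.7, 9.3, 63.5]
```

```bash
python3 -m jog '[{"grip":1,"slide":[0,0,-1],"yaw":0},{"grip":1,"slide":[0,0,-1],"yaw":0},{"grip":1,"slide":[0,0,-2],"yaw":0},{"grip":1,"slide":[0,0,0],"yaw":0},{"grip":1,"slide":[-3.6,2.7,0],"yaw":0},{"grip":1,"slide":[-3.6,2.7,0],"yaw":0},{"grip":1,"slide":[0,0,0],"yaw":0},{"grip":1,"slide":[0,0,0],"yaw":0}]'
python3 -c "
from h import *
k=manip.calibration('wrist');im=manip.camera('wrist');cv2.imwrite('pics/w5.png',im)
print([proj(k,p).round(0) for p in([.484,-.2645,.05],[.5373,-.3355,.05],[.4748,-.3268,.05])])"
```

```text
clock: 32.7
position: [0.5365, -0.3365, 0.1507]
ee_rot: [0.71, 0.704, 0.0, -0.001]
ft_force: [-0.1, 0.3, -0.1]
grip_width: 0.0
grasp_force: 0.0
[array([[165., 111.]]), array([[285., 256.]]), array([[160., 241.]])]
```

View pics/w5.png

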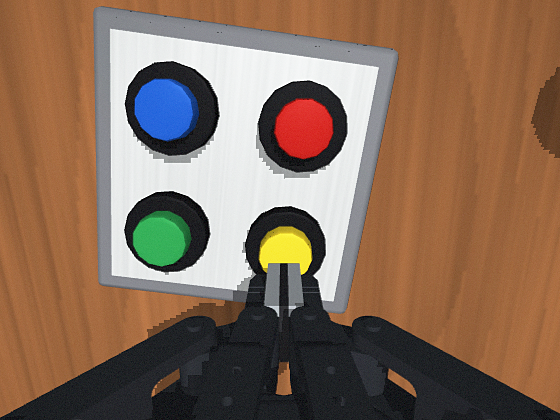

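The blue key is up again at (165,108), and the fingertips are over yellow at (285,250).

```bash
python3 -m jog '[{"grip":1,"slide":[0,0,1.2],"yaw":0},{"grip":1,"slide":[0,0,1.2],"yaw":0},{"grip":1,"slide":[0,0,0],"yaw":0}]'|sed -n 2,4p
python3 -m jog '[{"grip":1,"slide":[0,0,0.4],"yaw":0},{"grip":1,"slide":[0,0,0],"yaw":0}]'|sed -n 2,4p
python3 -m jog '[{"grip":1,"slide":[0,0,0.3],"yaw":0},{"grip":1,"slide":[0,0,0],"yaw":0}]'|sed -n 2,4p
```

```text
position: [0.5354, -0.3354, 0.1259]
ee_rot: [0.71, 0.705, -0.001, -0.002]
ft_force: [1.1, -0.2, 0.1]
position: [0.5366, -0.3361, 0.1241]
ee_rot: [0.71, 0.704, -0.0, -0.0]
ft_force: [-1.2, -0.0, 2.4]
position: [0.5369, -0.3363, 0.1215]
ee_rot: [0.71, 0.704, 0.0, 0.0]
ft_force: [-0.7, 1.2, 3.2]
```

```bash
python3 -m jog '[{"grip":1,"slide":[0,0,0.3],"yaw":0},{"grip":1,"slide":[0,0,0],"yaw":0}]'|sed -n 2,4p
python3 -m jog '[{"grip":1,"slide":[0,0,0.15],"yaw":0},{"grip":1,"slide":[0,0,0],"yaw":0}]'|sed -n 2,4p
```

```text
position: [0.5371, -0.3363, 0.1188]
ee_rot: [0.71, 0.704, 0.0, 0.0]
ft_force: [-1.4, 0.1, 6.3]
position: [0.5371, -0.3364, 0.1186]
ee_rot: [0.71, 0.704, -0.0, 0.001]
ft_force: [-6.4, 3.8, 17.3]
```

```bash
python3 -m jog '[{"grip":1,"slide":[0,0,-1],"yaw":0},{"grip":1,"slide":[0,0,-0.5],"yaw":0},{"grip":1,"slide":[0,0,0],"yaw":0},{"grip":1,"slide":[0,0,0],"yaw":0}]'|sed -n 2,4p
python3 -m jog '[{"grip":1,"slide":[0,0,0.8],"yaw":0},{"grip":1,"slide":[0,0,0.4],"yaw":0},{"grip":1,"slide":[0,0,0.2],"yaw":0},{"grip":1,"slide":[0,0,0.1],"yaw":0},{"grip":1,"slide":[0,0,0],"yaw":0},{"grip":1,"slide":[0,0,0],"yaw":0}]'|sed -n 2,4p
```

```text
position: [0.5365, -0.3363, 0.1314]
ee_rot: [0.71, 0.704, -0.0, -0.0]
ft_force: [-0.2, 0.5, 0.4]
position: [0.5369, -0.3364, 0.1185]
ee_rot: [0.71, 0.704, -0.0, 0.0]
ft_force: [-8.1, 3.3, 21.6]
```

Second press is fully down. Now up and over to green: dx −0.062, dy +0.0095.

```bash
python3 -m jog '[{"grip":1,"slide":[0,0,-1],"yaw":0},{"grip":1,"slide":[0,0,-1.5],"yaw":0},{"grip":1,"slide":[0,0,-0.7],"yaw":0},{"grip":1,"slide":[0.5,-3.1,0],"yaw":0},{"grip":1,"slide":[0.4,-3.1,0],"yaw":0},{"grip":1,"slide":[0,0,0],"yaw":0},{"grip":1,"slide":[0,0,0],"yaw":0},{"grip":1,"slide":[0,0,0],"yaw":0}]'|sed -n 2,4p
```

```text
position: [0.4755, -0.3268, 0.149]
ee_rot: [0.71, 0.704, 0.0, 0.0]
ft_force: [-0.0, 0.3, -0.0]
```

```bash
python3 -m jog '[{"grip":1,"slide":[0,0,1.2],"yaw":0},{"grip":1,"slide":[0,0,1.2],"yaw":0},{"grip":1,"slide":[0,0,0.4],"yaw":0},{"grip":1,"slide":[0,0,0],"yaw":0},{"grip":1,"slide":[0,0,0.2],"yaw":0},{"grip":1,"slide":[0,0,0],"yaw":0},{"grip":1,"slide":[0,0,0],"yaw":0}]'|sed -n 2,4p
python3 -m jog '[{"grip":1,"slide":[0,0,0.1],"yaw":0},{"grip":1,"slide":[0,0,0],"yaw":0}]'|sed -n 2,4p
```

```text
position: [0.4748, -0.3264, 0.119]
ee_rot: [0.71, 0.704, 0.0, -0.0]
ft_force: [-1.9, 2.6, 4.8]
position: [0.4749, -0.3264, 0.1186]
ee_rot: [0.71, 0.704, -0.0, -0.0]
ft_force: [-4.1, 5.0, 12.3]
```

```bash
python3 -m jog '[{"grip":1,"slide":[0,0,-1],"yaw":0},{"grip":1,"slide":[0,0,-3],"yaw":0},{"grip":1,"slide":[0,0,-4],"yaw":0},{"grip":1,"slide":[0,0,-4],"yaw":0},{"grip":1,"slide":[-4,0,0],"yaw":0},{"grip":1,"slide":[-3,0,0],"yaw":0},{"grip":1,"slide":[0,0,0],"yaw":0},{"grip":1,"slide":[0,0,0],"yaw":0}]'
python3 -c "
from h import *
t=manip.camera('top');s=manip.camera('scene')
cv2.imwrite('pics/fin.png',np.vstack([cv2.resize(t[180:300,100:440],(720,254)),cv2.resize(s[120:320,100:460],(540,300))[:,:] if 0 else cv2.copyMakeBorder(cv2.resize(s[120:320,100:460],(540,300)),0,0,0,180,0)]))"
```

```text
clock: 37.35
position: [0.4739, -0.3973, 0.2375]
ee_rot: [0.71, 0.704, 0.0, -0.0]
ft_force: [0.0, 0.6, 0.6]
grip_width: 0.003
grasp_force: 0.0
```

View pics/fin.png

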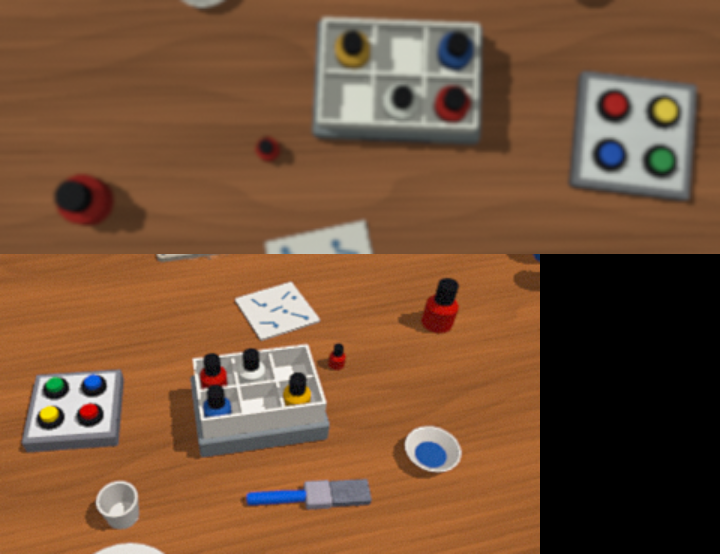

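All four bottles stand in their cells, all the keys are up, and the dish, cup and brush are where they were.

```bash
python3 -c "
from workcell import manip
print(manip.hand_in())"
```

```text
the job is handed in; nothing more can be done
None
```

The job is handed in, with no verdict returned: all four bottles present (red, blue, white, yellow) stand upright in their own cells, blue, yellow twice and green were each pressed fully and released, and red was left alone.

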